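Feed a freshly lacquered candle ring into the UV curing box

ROBOT

A 6-joint arm with a two-finger parallel gripper is mounted at the origin on the work surface. World frame = base frame: x ahead of the robot, y to its left, z up, the work surface at z = 0. Lengths are in m, angles in rad, forces in N, time in s.
With the tool pointing down it reaches from about 0.375 to 0.9 m from the base axis. Payload 3.1 kg.
Tool frame: the origin (TCP) lies at the very end of the fingers, on their centre line; the grasp point (between the pads) lies 19 mm behind it; z points along the fingers, y is the line along which they close (so a half turn about z gives the same grasp; the last joint's range is limited). The gripper opens to 87 mm and grips with 3 to 60 N. Pads are 19 mm wide; open, the fingers measure 117 mm over their backs; the gripper's body (75 mm by 190 mm) begins 51 mm behind the grasp point.
Start: joints at [1.151, 0.527, 1.433, -0, 1.181, -0.178], TCP at [0.149, 0.607, 0.223] pointing down, gripper open.
Joint ranges: [-3.08, 3.08], [-0.75, 2.2], [0.22, 2.44], [-1.43, 4.57], [0, 2.65], [-2.85, 2.85]. Speed limits (rad/s): [2.79, 2.79, 3.14, 3.14, 3.14, 3.14].

INTERFACE

Orientations are given as a unit quaternion [x, y, z, w].
In Python, from rig import robot gives the robot as it stands. The module is installed in compiled form; this text tells all that it offers.
- The arm moves only by the tool servo_tool, never from a script. Its argument "rows" is one flat list of numbers, 5 for each row, row after row: the closure, from -1 (fully open) to 1 (shut), so that 0 is half open, then the shift along the tool's x, y, z in m, then the turn about the tool's z in degrees. A call has 1 to 5 rows; each row shifts and turns the commanded pose from where the row before left it, along the tool's axes as they then stand; what a row does not reach is not made up. A row lasts 1/12 s, in which the tool goes at most 41.7 mm and 7.16 degrees, less where a joint would pass 70% of its speed; a pose out of reach is approached as far as the arm can. A call with a gripper value outside its range is refused whole. The fingers move at their own pace and stop on an object; "newtons" is the grip in N (left out, the last holds). Time passes only in rows, so rows that do not move let the fingers close. It gives the time, the measured TCP pose, the force, the opening and the grip force at its end, in the units of the state.
- robot.get_obs(): the state, without advancing time (a new reading comes with each control period).
- robot.camera(name): name is "scene" or "top" or "wrist"; returns a dict with "pixels" (400x640x3 uint8, red, green, blue), "intrinsics" (3x3 intrinsics, pixels), "rvec" (rotation vector, rad) and "tvec" (3), from world to camera coordinates, as OpenCV has them; the wrist camera has in their place "mount" (4x4, takes a point from camera to tool coordinates, whose origin is the TCP and whose axes are the flange's). Camera axes: x right, y down, z forward; pixel columns grow to the right and rows downward; lengths in m; the calibration is good to about 2 mm. The wrist camera is an equidistant fisheye: a pixel r from the principal point sees the ray r / f radians off the axis. A picture is of the moment at which its call begins: read the wrist's pose just before it. There is no depth.
- robot.hand_in(): hands the job in; it is judged then, once.
Trained networks look in a picture, given as the dict that the camera call returned (one of the last four; its "shot" number tells which), for a name from the list of things; names that differ only in an ending like _2 or _b are one class to them, and where a whole thing is asked for, a point or a joint stands for the part that bears it (a point fixed in the world has none). Each returns a list of dicts, best first, with "score" (0 to 1); they miss things now and then, are a little off and sometimes report something else, mostly with a low value. They report only what shows in the picture. A call takes as long as a camera call. They do not tell look-alikes from the thing itself.
- robot.spot_in(picture, query): "at" ([x, y, z] in m, in world coordinates, good to about 4 mm: the middle of the surface that is visible of it).
- robot.outline_of(picture, query): "region" (400x640 bool, what is visible of it).
- robot.place_of(picture, query): "at" ([x, y, z] in m, in world coordinates, good to about 4 mm: a listed point, or the origin of a listed thing).
The state is a dict: "time": time; "q": joint angles; "joint_velocities": joint speeds; "joint_torque": joint torques, N m; "position": TCP position; "tool_rot": TCP orientation; "ft_force": force on the tool from outside, world axes, zero at the start; "moment": the same for the moment, N m; "grip_width": finger opening in m; "grip_force": force on a finger pad.
Only numpy, scipy, OpenCV 4.12 (cv2) and the standard library are available. Lean on these libraries where they do the work, as an engineer would, in place of code of your own. Each camera call takes 0.05 s, during which the arm holds its last target. There are 200 camera calls.

TASK

The wooden ring standing on the dark drying board has just been lacquered and has to be cured: slide the board along the feed table and through the port of the UV box, touching the ring with nothing and letting neither board nor ring touch the frame at the sides and top of the port, and use the push block to bring the board gently home, square against the stop bar inside. Then press the shutter all the way down, with the push block laid down flat, the ring still standing on its board, and the other things on the bench left alone.

Things in the scene. Friction and masses are not known exactly. Their poses are not given: they have to be found in the camera images.
- uv_box: White bench-top UV curing box, amber see-through roof, fixed to the bench; place and heading vary. Origin: at bench level, under the middle of the port, in the front face of the port frame; +x leads through the port into the box (the way the board travels), +y to the left of that, +z up. Box 212 mm wide, inside 192 mm, roof 155 mm above the bench; grey driver housing behind it.
- feed_table (a point): Point on top of the grey feed table, 150 mm in front of the port on its centre line. The table is one flat plate, 260 mm wide, its top 18 mm above the bench; it starts 300 mm in front of the port and runs on through it, without a sill, as the floor of the box.
- port_frame: White front frame with a yellow edge round the port; same origin and axes as the uv_box. The opening is 134 mm wide (y -67 to +67 mm) and 70 mm high above the feed table; frame 12 mm thick (x 0 to 12 mm). Neither board nor ring may touch its sides or top. In front of it stand two shutter guides, 18 mm deep, 150 mm high, 154 mm apart.
- stop: Wooden stop bar with two brass thumbscrews, rigidly clamped on the floor inside the box, at a depth that varies; 150 mm wide (y), 30 mm high, 20 mm thick. Origin: middle of the lower edge of the face the board meets; axes as the uv_box. With the board home its rear edge is 30 to 60 mm inside the frame's front face: further than fingers from above reach.
- board: Dark wooden drying board, loose on the feed table, 160 mm long (x), 116 mm wide (y), 15 mm thick, about 0.25 kg. Origin: centre of its underside; its +x end goes in first. Three yellow cones, 10 mm tall, stand on it and carry the ring. It slides with wood friction; friction and mass vary.
- board_front (a point): Middle of the lower front edge of the drying board (80 mm ahead of its origin along its +x).
- board_rear (a point): Middle of the lower rear edge of the drying board (80 mm behind its origin).
- ring: The lacquered ring: amber-brown wooden candle ring, 92 mm across, hole 40 mm, 22 mm tall, about 0.09 kg, resting loosely on the board's three cones (it slides off if the board is jerked). Origin: centre of its underside, 25 mm above the board's underside; its top is 47 mm above the feed table. Nothing else may touch it.
- push_block: Push block, about 0.16 kg, flat on the bench at the start: plywood sole 200 mm long, 56 mm wide, 12 mm thick, with a blue upright handle 70 mm long (x), 26 mm wide (y), from 12 to 62 mm above the underside. Origin: underside, below the middle of the handle; +x to the nose (flat front edge of the sole, 165 mm ahead; the sole ends 35 mm behind).
- nose (a point): Middle of the push block's front edge, 165 mm ahead of its origin and 6 mm above its underside.
- shutter (a joint): Height of the shutter (m): 0 fully down (shut), up to 0.085 fully raised; it starts raised. It runs straight up and down just in front of the port frame and stays where it is left (about 6 N of friction, 0.3 kg): about 3 to 6 N press it down.
- shutter_top (a point): Middle of the top face of the shutter's red cap strip: 120 mm long across the port, 30 mm deep along the box's x, 14 mm thick; 9 mm in front of the frame, 167 mm above the bench when shut. Press here. The aluminium plate below it is 150 mm wide, 8 mm thick.
- tin: Lacquer tin, 80 mm across, 105 mm tall; origin: centre of its underside. To be left alone.
- bare_ring: Unfinished pale wooden ring, 92 mm across, 22 mm tall, lying on the bench; origin: centre of its underside. Not the one to cure; leave alone.
- brush: Flat brush, 190 mm long, lying; origin under its middle. Leave alone.
- mallet: Turned wooden mallet, 214 mm long, lying; origin under its middle. Leave alone.
- gouge: Turning gouge, about 335 mm long, lying; origin under its middle. Leave alone.
- sand_block: Cork sanding block, 107 x 64 x 34 mm; origin: centre of its underside. Leave alone.
- offcut_a: Wooden offcut, 100 x 55 x 45 mm; origin: centre of its underside. Leave alone.
- offcut_b: Wooden offcut, 85 x 50 x 40 mm; origin: centre of its underside. Leave alone.
Things that resemble listed ones, but are neither listed nor needed, are in the scene too. What is shaped like the ring but blue or green is not meant.

How it is judged:
On the way, in this order (a step that is already met when the one before it is completed fails the run):
1. the board, wholly inside, is pressed against the stop bar with the push block (more than 1 N) (contact force between board and stop above 1 N and contact force between push_block and board above 1 N and x of board_rear in the frame of uv_box above 0.02 m), for 0.1 s.
2. the shutter is fully down (value of joint shutter below 0.003 m), for 0.2 s.
At the end, for the whole second after the job is handed in: Board against the stop bar (within 4 mm), square with the box (0.08 rad); ring on its supports, within 15 mm of the board's centre; shutter within 3 mm of fully down; push block lying flat (0.15 rad) on bench or feed table; all at rest (x of board_front in the frame of stop above -0.004 m and angle between the x axis of board and the x axis of uv_box, either way round below 0.08 rad and horizontal distance between ring and board below 0.015 m and z of ring in the frame of board between 0.022 and 0.029 m and value of joint shutter below 0.003 m and linear speed of each of board, ring, push_block below 0.01 m/s and height (world z) of push_block below 0.025 m and angle between push_block's own z axis and vertical below 0.15 rad); the robot touches nothing.
It fails at once if the board touches the port frame (contact force between board and port_frame above 0.5 N).
It fails at once if the ring touches the port frame or anything of the box (contact force between ring and uv_box above 0.3 N or contact force between ring and stop above 0.3 N).
It fails at once if the gripper, arm or push block touches the lacquered ring (contact force between ring and the fingers above 0.3 N or contact force between ring and the arm above 0.3 N or contact force between ring and push_block above 0.3 N).
It fails at once if the board is rammed against the stop bar (more than 25 N) (contact force between board and stop above 25 N).
It fails at once if a bystander is moved by more than 25 mm (distance of any of tin, bare_ring, brush, mallet, gouge, sand_block, offcut_a, offcut_b from where it was at the start of the episode above 0.025 m).
It also fails if it takes over 72 s, if anything falls off the work surface, if the arm or the gripper's body presses on something with over 40 N, if the wrist force passes 120 N, or if a joint passes its speed limit or range.

## Working session

There is one attempt and no reset: what is moved stays moved. The work goes in short steps, Python scripts to look and compute and a tool call to move; the robot and the scene stay as the last step left them, time stands still between calls to the robot, and variables do not carry over. Pictures are saved under pics/ and viewed, at most 13 in all, crops included, and the job is handed in when it is done.

Besides the shell and the picture viewer there is one more tool, called after "Emit:" by a JSON object that holds its "op" and its "data", one argument or row to a line. servo_tool: Moves the arm, as the interface text tells. Its arguments: {"type":"object","properties":{"rows":{"type":"array","items":{"type":"number"}},"newtons":{"type":"number"}},"required":["rows"]}

```bash
mkdir -p pics
cat > h.py <<'E'
import numpy as np, cv2
from rig import robot
from scipy.spatial.transform import Rotation as R
def save(p,name): cv2.imwrite('pics/'+name,cv2.cvtColor(p['pixels'],cv2.COLOR_RGB2BGR))
def proj(p,X):
    return cv2.projectPoints(np.float64(X).reshape(-1,3),np.float64(p['rvec']),np.float64(p['tvec']),np.float64(p['intrinsics']),None)[0].reshape(-1,2)
def ray(p,uv,z):
    "pixel -> world point at height z"
    M=R.from_rotvec(np.ravel(p['rvec'])).as_matrix(); t=np.ravel(p['tvec'])
    K=np.float64(p['intrinsics']); c=-M.T@t
    d=(M.T@np.linalg.inv(K)@np.c_[np.float64(uv).reshape(-1,2),np.ones(np.size(uv)//2)].T).T
    return c+d*((z-c[2])/d[:,2])[:,None]
E
python3 - <<'E'
from h import *
o=robot.get_obs(); print(o['position'],o['tool_rot'],o['time'])
for n in ('scene','top'):
    p=robot.camera(n); save(p,n+'0.png')
    for q in ['uv_box','feed_table','port_frame','stop','board','board_front','board_rear','ring','push_block','nose','shutter_top','tin','bare_ring','mallet','gouge','brush','sand_block','offcut_a']:
        r=robot.place_of(p,q)
        for d in r[:3]:
            print(n,q,np.round(d['at'],3),round(d['score'],2),np.round(proj(p,d['at'])[0]))
E
```

```text
[0.14870586 0.60630321 0.22157572] [ 1.20081528e-01  9.92763463e-01 -1.01847048e-03 -3.10235119e-04] 0.0
scene uv_box [ 0.558 -0.089  0.   ] 0.9 [306. 230.]
scene uv_box [ 0.56  -0.092 -0.001] 0.25 [305. 230.]
scene feed_table [0.58  0.055 0.02 ] 0.81 [343. 217.]
scene port_frame [ 0.559 -0.088 -0.002] 0.57 [306. 230.]
scene stop [ 0.283 -0.353 -0.002] 0.68 [214. 202.]
scene stop [0.605 0.012 0.019] 0.67 [336. 226.]
scene stop [ 0.443 -0.593 -0.002] 0.42 [160. 256.]
scene board [0.598 0.096 0.018] 0.81 [355. 217.]
scene board_front [0.607 0.011 0.02 ] 0.83 [336. 227.]
scene board_front [ 0.606  0.415 -0.002] 0.19 [426. 195.]
scene board_rear [0.587 0.173 0.02 ] 0.68 [372. 208.]
scene ring [0.383 0.222 0.001] 0.86 [356. 173.]
scene ring [ 0.354  0.067 -0.004] 0.81 [320. 181.]
scene ring [0.597 0.094 0.037] 0.57 [355. 214.]
scene push_block [ 0.442  0.389 -0.001] 0.96 [398. 170.]
scene nose [0.605 0.015 0.021] 0.65 [337. 226.]
scene nose [0.604 0.419 0.004] 0.57 [426. 193.]
scene shutter_top [ 0.562 -0.08   0.247] 0.65 [307. 184.]
scene tin [ 0.706  0.382 -0.004] 0.84 [434. 216.]
scene
[... 1378 characters left out ...]
[320. 185.]
top nose [0.605 0.419 0.004] 0.93 [229. 186.]
top nose [ 0.446 -0.591  0.001] 0.53 [458. 223.]
top tin [0.703 0.382 0.   ] 0.8 [239. 165.]
top bare_ring [ 0.796  0.06  -0.004] 0.86 [310. 146.]
top mallet [ 0.444 -0.592 -0.003] 0.96 [458. 224.]
top mallet [ 0.702  0.388 -0.   ] 0.52 [237. 165.]
top mallet [0.597 0.092 0.019] 0.26 [302. 187.]
top gouge [ 0.282 -0.351  0.004] 0.6 [405. 261.]
top brush [ 0.371  0.509 -0.001] 0.71 [206. 239.]
top brush [ 0.801 -0.091  0.002] 0.7 [343. 145.]
top brush [0.594 0.093 0.042] 0.29 [302. 187.]
top sand_block [0.289 0.344 0.   ] 0.73 [243. 258.]
top offcut_a [0.372 0.509 0.001] 0.8 [206. 238.]
top offcut_a [0.492 0.56  0.003] 0.79 [196. 211.]
```

Run:
```python
import cv2
a=cv2.imread('pics/scene0.png')[120:300,130:470]; b=cv2.imread('pics/top0.png')[120:290,180:480]
a=cv2.resize(a,None,fx=2.2,fy=2.2,interpolation=cv2.INTER_CUBIC);cv2.imwrite('pics/a.png',a)
b=cv2.resize(b,None,fx=2.6,fy=2.6,interpolation=cv2.INTER_CUBIC);cv2.imwrite('pics/b.png',b)
```

```text
(no output)
```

View pics/a.png

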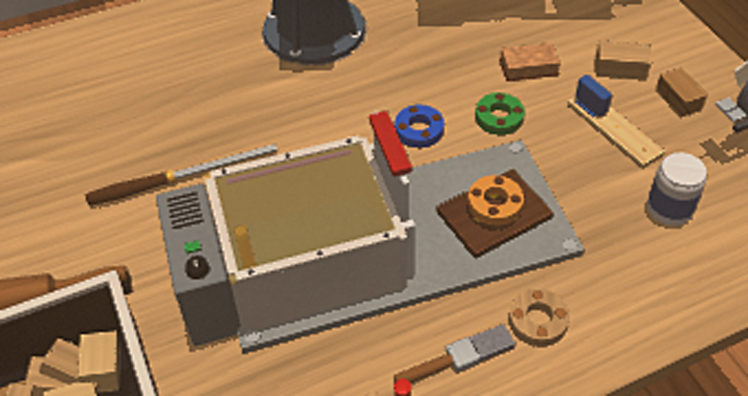

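View pics/b.png

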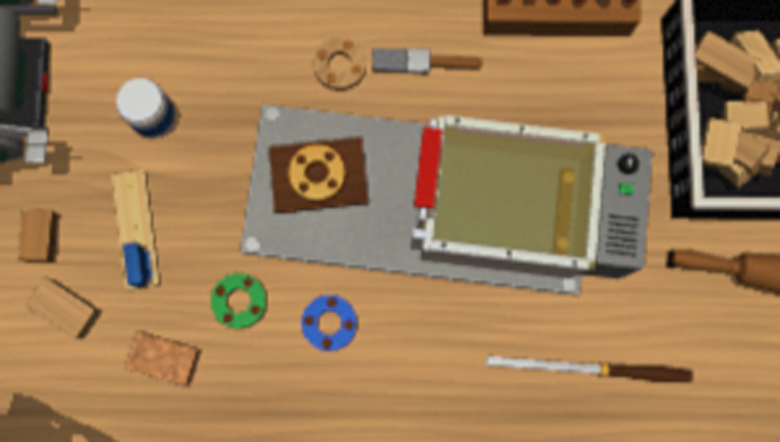

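Amber ring on the dark board at top px (302,187) is the target. Its look-alikes are the pale ring (310,146), green (271,235) and blue (306,244). The push block is at (235,222) with its nose at (229,186). Next I'll refine the box heading from the table edges, with a close crop to confirm the ring.

Run:
```python
from h import *
p=robot.camera('top'); im=p['pixels']; 
hsv=cv2.cvtColor(im,cv2.COLOR_RGB2HSV); s=hsv[...,1].astype(float)
def cross(v,a0):  # first index where v rises over threshold
    t=(v[:4].mean()+v[-4:].mean())/2
    i=np.where((v[:-1]<t)&(v[1:]>=t))[0][0]; return a0+i+(t-v[i])/(v[i+1]-v[i])
def fit(P):
    P=np.array(P); W=ray(p,P,0.018)[:,:2]
    vx,vy,x,y=cv2.fitLine(W.astype(np.float32),cv2.DIST_HUBER,0,.001,.001).ravel(); 
    r=(W-[x,y])@[-vy,vx]; return (x,y),np.degrees(np.arctan2(vy,vx)),np.abs(r).max()
lo=[];up=[];le=[]
for c in range(285,334):
    y=217+(c-273.5)*.122; a=int(y)-7
    try: lo.append((c,cross(s[a:a+15,c],a)))
    except Exception as e: pass
for c in range(288,336):
    y=160.4+(c-281)*.105; a=int(y)+7
    try: up.append((c,cross(s[a-14:a+1,c][::-1],0)*-1+a))
    except Exception: pass
for r in range(172,206):
    x=281-(r-160.4)*.13; a=int(x)+7
    try: le.append((cross(s[r,a-14:a+1][::-1],0)*-1+a,r))
    except Exception: pass
for n,e in (('near edge',lo),('far edge',up),('start edge',le)): print(n,len(e),fit(e))
for q in ('board_front','board_rear','uv_box','feed_table','nose','push_block'): 
    print(q,[ (np.round(d['at'],4),round(d['score'],2)) for d in robot.place_of(p,q)[:1]])
m=robot.outline_of(p,'stop')
for d in m[:2]:
    v,u=np.nonzero(d['region']); print('stop',d['score'],u.mean(),v.mean(),len(u))
print('stop face mid',ray(p,[(566/2.6+180-3.3,120+210/2.6)],.048))
b=cv2.resize(im[150:225,260:350],None,fx=6,fy=6,interpolation=cv2.INTER_CUBIC)
cv2.imwrite('pics/c.png',b[...,::-1])
```

```text
near edge 49 ((np.float32(0.44670045), np.float32(0.05987807)), np.float32(83.29539), np.float64(0.0010932776193466613))
far edge 48 ((np.float32(0.70876795), np.float32(0.060434926)), np.float32(83.24349), np.float64(0.001247351298737158))
start edge 34 ((np.float32(0.58937454), np.float32(0.2087887)), np.float32(-6.0043674), np.float64(0.0027761369127918775))
board_front [(array([0.6094, 0.0127, 0.0191]), 0.62)]
board_rear [(array([0.604 , 0.4227, 0.0049]), 0.58)]
uv_box [(array([ 0.5595, -0.0881, -0.0027]), 0.58)]
feed_table [(array([0.5942, 0.0932, 0.0432]), 0.64)]
nose [(array([0.6059, 0.4215, 0.0063]), 0.58)]
push_block [(array([0.4417, 0.3892, 0.0034]), 0.75)]
stop 0.65 204.1182108626198 238.2555910543131 313
stop 0.19 235.48266666666666 160.58666666666667 375
stop face mid [[ 0.53478873 -0.30588709  0.048     ]]
```

View pics/c.png

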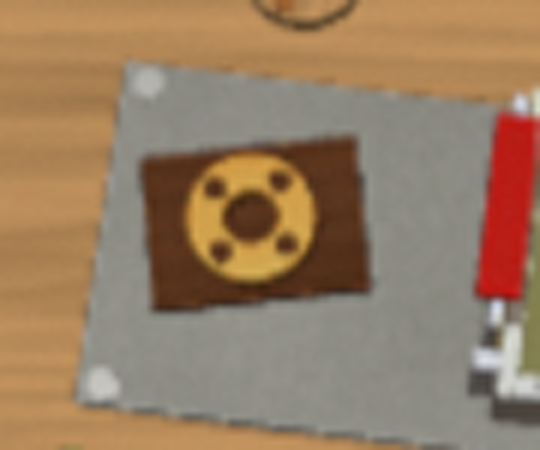

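The close crop confirms the target: an amber ring on the dark board. The board is turned about 13° from the box axis. The box origin is about (0.560, -0.089) with heading -96.7°. I'll square the board by pushing its left side with the open fingers.

Emit:
{"op": "servo_tool", "data": {
  "rows": [-1,0,0,0,-7.1,-1,-0.031,-0.0232,0,0,-1,-0.031,-0.0232,0,0,-1,-0.031,-0.0232,0,0,-1,-0.031,-0.0232,0,0]
}}

```text
time: 2.72
position: [0.262, 0.4993, 0.2226]
tool_rot: [0.058, 0.998, 0.0, 0.0]
ft_force: [-0.0, 0.1, 0.5]
grip_width: 0.0872
grip_force: 0.0
```

Emit:
{"op": "servo_tool", "data": {
  "rows": [-1,-0.031,-0.0232,0,0,-1,-0.031,-0.0232,0,0,-1,-0.031,-0.0232,0,0,-1,-0.031,-0.0232,0,0,-1,-0.031,-0.0232,0,0]
}}

```text
time: 3.13
position: [0.403, 0.3657, 0.2228]
tool_rot: [0.058, 0.998, 0.0, 0.0]
ft_force: [0.8, 0.7, 0.1]
grip_width: 0.0873
grip_force: 0.0
```

Emit:
{"op": "servo_tool", "data": {
  "rows": [-1,-0.031,-0.0232,0,0,-1,-0.031,-0.0232,0,0,-1,-0.031,-0.0232,0,0,-1,-0.031,-0.0232,0,0,-1,-0.031,-0.0232,0,0]
}}

```text
time: 3.55
position: [0.5434, 0.2322, 0.2227]
tool_rot: [0.059, 0.998, 0.0, 0.0]
ft_force: [1.4, 0.4, -0.3]
grip_width: 0.087
grip_force: 0.0
```

Emit:
{"op": "servo_tool", "data": {
  "rows": [-1,-0.031,-0.0232,0,0,-1,-0.031,-0.0232,0,0,-1,-0.031,-0.0232,0,0,-1,-0.031,-0.0232,0,0,-1,-0.031,-0.0232,0,0]
}}

```text
time: 3.97
position: [0.6838, 0.0989, 0.2226]
tool_rot: [0.059, 0.998, 0.0, -0.0]
ft_force: [0.6, 1.0, -0.2]
grip_width: 0.0867
grip_force: 0.0
```

```bash
cat >> h.py <<'E'
O=np.array([.560,-.089]); HX=np.radians(-96.73); ex=np.array([np.cos(HX),np.sin(HX)]); ey=np.array([-ex[1],ex[0]])
def box(X): d=np.float64(X)[...,:2]-O; return np.stack([d@ex,d@ey],-1)
def where():
    o=robot.get_obs(); M=R.from_quat(o['tool_rot']).as_matrix()
    print('t',round(o['time'],2),'pos',np.round(o['position'],4),'box',np.round(box(o['position']),4),'yhead',np.round(np.degrees(np.arctan2(M[1,1],M[0,1])),2),'F',np.round(o['ft_force'],1),'w',round(float(o['grip_width']),4),'gf',np.round(o['grip_force'],1))
    return o,M
def wpix(o,p,X):
    "world points -> wrist pixels"
    T=np.eye(4);T[:3,:3]=R.from_quat(o['tool_rot']).as_matrix();T[:3,3]=o['position']
    X=np.float64(X).reshape(-1,3); c=(np.linalg.inv(T@np.float64(p['mount']))@np.c_[X,np.ones(len(X))].T)[:3].T
    K=np.float64(p['intrinsics']); r=np.hypot(c[:,0],c[:,1]); th=np.arctan2(r,c[:,2]); return np.c_[K[0,0]*th*c[:,0]/r+K[0,2],K[1,1]*th*c[:,1]/r+K[1,2]]
def wray(o,p,uv,z):
    T=np.eye(4);T[:3,:3]=R.from_quat(o['tool_rot']).as_matrix();T[:3,3]=o['position']; T=T@np.float64(p['mount'])
    K=np.float64(p['intrinsics']); uv=np.float64(uv).reshape(-1,2); d=(uv-K[:2,2])/[K[0,0],K[1,1]]; th=np.hypot(*d.T)
    v=np.c_[d/th[:,None]*np.sin(th)[:,None],np.cos(th)]@T[:3,:3].T; return T[:3,3]+v*((z-T[2,3])/v[:,2])[:,None]
E
python3 - <<'E'
from h import *
o,M=where(); p=robot.camera('wrist'); save(p,'w1.png')
for q in ('board_front','board_rear','board','ring','feed_table'):
    for d in robot.place_of(p,q)[:1]: print(q,np.round(d['at'],4),np.round(box(d['at']),4),round(d['score'],2))
E
```

```text
t 3.97 pos [0.6838 0.0989 0.2226] box [-0.2011  0.1009] yhead 83.28 F [ 0.6  1.  -0.2] w 0.0867 gf 0.0
board_front [0.6061 0.0133 0.02  ] [-0.107   0.0338] 0.89
board_rear [0.5848 0.1722 0.0189] [-0.2623 -0.006 ] 0.62
board [0.5981 0.0884 0.0203] [-0.1806  0.017 ] 0.84
ring [0.5903 0.0954 0.0465] [-0.1867  0.0085] 0.57
feed_table [0.588  0.0934 0.0451] [-0.1844  0.0064] 0.63
```

View pics/w1.png

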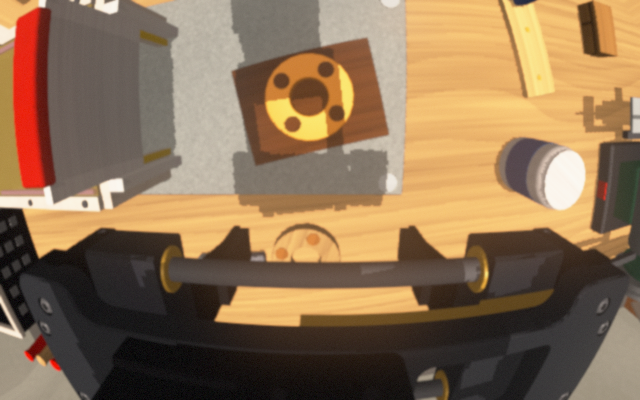

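Emit:
{"op": "servo_tool", "data": {
  "rows": [-1,-0.027,-0.023,0,0,-1,0,0,0.04,0,-1,0,0,0.04,0,-1,0,0,0.04,0,-1,0,0,0.04,0]
}}

```text
time: 4.68
position: [0.7058, 0.0762, 0.0619]
tool_rot: [0.057, 0.998, 0.0, 0.0]
ft_force: [1.3, -0.2, -0.5]
grip_width: 0.0869
grip_force: 0.0
```

Emit:
{"op": "servo_tool", "data": {
  "rows": [-1,0,0,0.025,0,-1,0,0,0.0136,0,-1,0.008,0,0,0,-1,0.008,0,0,0,-1,0.004,0,0,0]
}}

```text
time: 5.1
position: [0.6861, 0.0777, 0.026]
tool_rot: [0.058, 0.998, 0.0, 0.001]
ft_force: [-0.8, 0.5, -0.5]
grip_width: 0.0868
grip_force: 0.0
```

Emit:
{"op": "servo_tool", "data": {
  "rows": [-1,0.003,0,0,0,-1,0.003,0,0,0,-1,0.003,0,0,0,-1,0.003,0,0,0,-1,0.003,0,0,0]
}}

```text
time: 5.52
position: [0.6745, 0.0778, 0.0256]
tool_rot: [0.058, 0.998, -0.0, 0.003]
ft_force: [3.8, -1.7, 1.8]
grip_width: 0.0872
grip_force: 1.6
```

Emit:
{"op": "servo_tool", "data": {
  "rows": [-1,0.003,0,0,0,-1,0.003,0,0,0,-1,0.003,0,0,0,-1,0.003,0,0,0,-1,0.003,0,0,0]
}}

```text
time: 5.93
position: [0.6567, 0.0802, 0.0238]
tool_rot: [0.058, 0.998, -0.0, -0.0]
ft_force: [2.9, -2.1, 2.2]
grip_width: 0.0871
grip_force: 1.5
```

Run:
```python
from h import *
o,M=where(); p=robot.camera('wrist'); save(p,'w2.png')
for q in ('board_front','board_rear','board','ring'):
    for d in robot.place_of(p,q)[:1]: print(q,np.round(d['at'],4),np.round(box(d['at']),4),round(d['score'],2))
```

```text
t 5.93 pos [0.6567 0.0802 0.0238] box [-0.1794  0.0762] yhead 83.31 F [ 2.9 -2.1  2.2] w 0.0871 gf 1.5
board_front [0.5852 0.0213 0.0159] [-0.1125  0.0121] 0.8
board_rear [0.582  0.181  0.0168] [-0.2707 -0.0098] 0.78
```

View pics/w2.png

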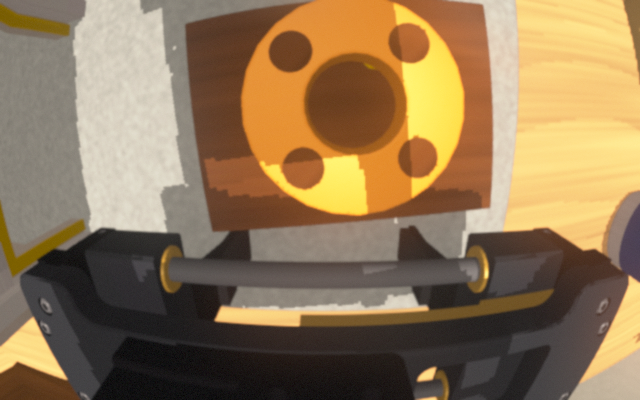

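The board is still about 8° off, with only the front finger in contact. I'll push until it sits flush.

Emit:
{"op": "servo_tool", "data": {
  "rows": [-1,0.003,0,0,0,-1,0.003,0,0,0,-1,0.003,0,0,0,-1,0.003,0,0,0,-1,0.0015,0,0,0]
}}

```text
time: 6.6
position: [0.6425, 0.0821, 0.0236]
tool_rot: [0.058, 0.998, 0.0, -0.001]
ft_force: [2.4, -1.2, -0.7]
grip_width: 0.0868
grip_force: 0.8
```

Run:
```python
from h import *
o,M=where(); p=robot.camera('wrist'); save(p,'w3.png')
for q in ('board_front','board_rear'):
    for d in robot.place_of(p,q)[:1]: print(q,np.round(d['at'],4),np.round(box(d['at']),4),round(d['score'],2))
for d in robot.outline_of(p,'board')[:1]:
    print(d['score'])
    m=d['region']
    # left edge, visible as the lowest board pixels between the fingers (columns 255-395)
    P=[(c,np.nonzero(m[:,c])[0].max()+.5) for c in range(255,396,5) if m[:,c].any()]
    W=box(wray(o,p,P,.033)); k=np.polyfit(*W.T,1); print('left edge slope deg',np.degrees(np.arctan(k[0])),'y',W[:,1].mean(),'res',np.abs(np.polyval(k,W[:,0])-W[:,1]).max())
```

```text
t 6.6 pos [0.6425 0.0821 0.0236] box [-0.1796  0.0619] yhead 83.3 F [ 2.4 -1.2 -0.7] w 0.0868 gf 0.8
board_front [0.5668 0.0302 0.0165] [-0.1192 -0.0072] 0.57
board_rear [0.5838 0.1875 0.0182] [-0.2774 -0.0088] 0.87
0.95
left edge slope deg 0.07230933774925699 y 0.05099634824405736 res 0.00038031173722292283
```

The board is square (0.07°) with its centre 7 mm to the right, and I'll correct that during the push. Next is the block.

Emit:
{"op": "servo_tool", "data": {
  "rows": [-1,-0.02,0,0,0,-1,0,0,-0.0415,0,-1,0,0,-0.0415,0,-1,0,0,-0.0415,0,-1,0,0,-0.0415,0]
}}

```text
time: 7.22
position: [0.6626, 0.0799, 0.1907]
tool_rot: [0.059, 0.998, 0.0, -0.002]
ft_force: [1.1, -0.7, 0.4]
grip_width: 0.0869
grip_force: 0.0
```

Emit:
{"op": "servo_tool", "data": {
  "rows": [-1,0.0255,0.028,0,0,-1,0.0255,0.028,0,0,-1,0.0255,0.028,0,0,-1,0.0255,0.028,0,0,-1,0.0255,0.028,0,0]
}}

```text
time: 7.63
position: [0.5514, 0.2347, 0.1901]
tool_rot: [0.059, 0.998, 0.0, -0.001]
ft_force: [0.7, 0.4, 0.3]
grip_width: 0.0871
grip_force: 0.0
```

Emit:
{"op": "servo_tool", "data": {
  "rows": [-1,0.0255,0.028,0,0,-1,0.0255,0.028,0,0,-1,0.0255,0.028,0,0,-1,0.0255,0.028,0,0,-1,0.0255,0.028,0,0]
}}

```text
time: 8.05
position: [0.4409, 0.3886, 0.1899]
tool_rot: [0.059, 0.998, -0.0, -0.001]
ft_force: [1.1, 0.1, 0.0]
grip_width: 0.0871
grip_force: 0.0
```

Emit:
{"op": "servo_tool", "data": {
  "rows": [-1,0,0,0,-5.9,-1,0,0,0,-5.9,-1,0,0,0,-6,-1,0,0,0,0]
}}

```text
time: 8.38
position: [0.4419, 0.3877, 0.1899]
tool_rot: [-0.098, 0.995, -0.0, -0.001]
ft_force: [0.0, 0.7, -0.5]
grip_width: 0.0872
grip_force: 0.0
```

Run:
```python
from h import *
o,M=where(); p=robot.camera('wrist'); save(p,'w4.png')
t=robot.camera('top')
for n,pp in(('w',p),('t',t)):
  for q in ('push_block','nose','board_front','board_rear'):
    for d in robot.place_of(pp,q)[:1]:
        a=np.array(d['at']); print(n,q,np.round(a,4),round(d['score'],2),'tool rel',np.round(M.T@(a-o['position']),4))
```

```text
t 8.38 pos [0.4419 0.3877 0.1899] box [-0.4596 -0.1732] yhead 101.25 F [ 0.   0.7 -0.5] w 0.0872 gf 0.0
w push_block [ 4.388e-01  3.893e-01 -3.000e-04] 0.67 tool rel [0.0025 0.0022 0.1902]
w nose [0.6075 0.4208 0.009 ] 0.9 tool rel [-1.691e-01  1.000e-04  1.806e-01]
w board_front [0.5666 0.0287 0.0166] 0.78 tool rel [-0.0525 -0.3764  0.1732]
t push_block [0.4438 0.391  0.0014] 0.57 tool rel [-0.0028  0.0029  0.1885]
t nose [0.6032 0.4206 0.0048] 0.86 tool rel [-0.1649  0.0008  0.1848]
t board_front [0.5697 0.0267 0.019 ] 0.89 tool rel [-0.0551 -0.379   0.1708]
t board_rear [0.5839 0.1858 0.0168] 0.71 tool rel [-0.1001 -0.2257  0.173 ]
```

View pics/w4.png

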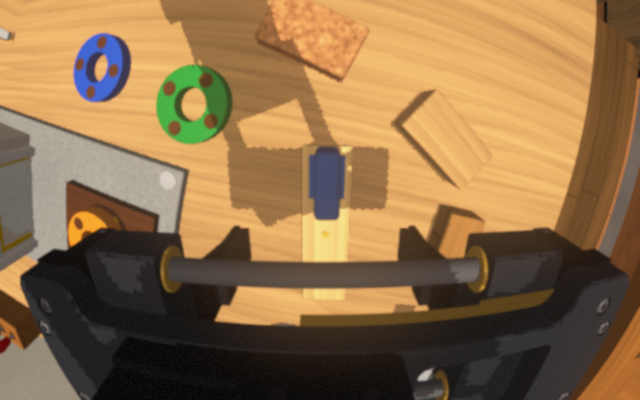

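Emit:
{"op": "servo_tool", "data": {
  "rows": [-1,0,0.0015,0.04,0,-1,0,0,0.04,0,-1,0,0,0.04,0,-1,0,0,0.032,0,-1,0,0,0.01,0]
}}

```text
time: 9.3
position: [0.4397, 0.3869, 0.0233]
tool_rot: [-0.096, 0.995, -0.002, -0.004]
ft_force: [-0.8, 1.0, 0.0]
grip_width: 0.0867
grip_force: 0.0
```

Emit:
{"op": "servo_tool", "data": {
  "rows": [1,0,0,0,0,1,0,0,0,0,1,0,0,0,0,1,0,0,0,0,1,0,0,0,0],
  "newtons": 40
}}

```text
time: 9.72
position: [0.4439, 0.3896, 0.0301]
tool_rot: [-0.097, 0.995, 0.001, 0.002]
ft_force: [-0.2, 0.3, 1.3]
grip_width: 0.0613
grip_force: 0.0
```

Emit:
{"op": "servo_tool", "data": {
  "rows": [1,0,0,0,0,1,0,0,0,0,1,0,0,0,0,1,0,0,0,0,1,0,0,0,0]
}}

```text
time: 10.13
position: [0.4426, 0.3889, 0.028]
tool_rot: [-0.097, 0.995, 0.0, -0.0]
ft_force: [-1.1, 1.8, 0.5]
grip_width: 0.0283
grip_force: 0.9
```

Emit:
{"op": "servo_tool", "data": {
  "rows": [1,0,0,0,0,1,0,0,-0.036,0,1,0,0,-0.036,0,1,0,0,-0.036,0,1,0,0,-0.036,6.75]
}}

```text
time: 10.55
position: [0.4418, 0.3883, 0.1725]
tool_rot: [-0.037, 0.999, -0.001, -0.001]
ft_force: [0.6, 0.0, -2.2]
grip_width: 0.0257
grip_force: 40.0
```

Emit:
{"op": "servo_tool", "data": {
  "rows": [1,0,0,0,6.75,1,0,0,0,6.75,1,0,0,0,6.75,1,0,0,0,6.75,1,0,0,0,6.75]
}}

```text
time: 10.97
position: [0.442, 0.3885, 0.1715]
tool_rot: [0.257, 0.967, -0.001, -0.001]
ft_force: [-0.1, -0.6, -1.4]
grip_width: 0.0257
grip_force: 40.0
```

Emit:
{"op": "servo_tool", "data": {
  "rows": [1,0,0,0,6.75,1,0,0,0,6.75,1,0,0,0,6.75,1,0,0,0,6.75,1,0,0,0,6.75]
}}

```text
time: 11.38
position: [0.442, 0.3885, 0.1713]
tool_rot: [0.526, 0.85, -0.001, -0.0]
ft_force: [-0.4, 0.2, -1.0]
grip_width: 0.0255
grip_force: 40.0
```

Emit:
{"op": "servo_tool", "data": {
  "rows": [1,0,0,0,6.75,1,0,0,0,6.75,1,0,0,0,6.75,1,0,0,0,6.75,1,0,0,0,6.7]
}}

```text
time: 11.8
position: [0.4421, 0.3885, 0.1713]
tool_rot: [0.75, 0.661, -0.001, -0.0]
ft_force: [0.5, 0.3, -1.5]
grip_width: 0.0261
grip_force: 40.0
```

Emit:
{"op": "servo_tool", "data": {
  "rows": [1,0,0.033,0,0,1,0,0.033,0,0,1,0,0.033,0,0,1,0,0.033,0,0,1,0,0.033,0,0]
}}

```text
time: 12.22
position: [0.6072, 0.3687, 0.1711]
tool_rot: [0.748, 0.664, -0.001, -0.0]
ft_force: [-0.7, -0.7, -1.6]
grip_width: 0.0258
grip_force: 40.0
```

Emit:
{"op": "servo_tool", "data": {
  "rows": [1,0,0,0,0,1,0,0,0,0]
}}

```text
time: 12.38
position: [0.6078, 0.368, 0.1706]
tool_rot: [0.749, 0.663, -0.001, -0.0]
ft_force: [-1.2, -0.3, -1.1]
grip_width: 0.0257
grip_force: 40.0
```

Run:
```python
from h import *
o,M=where(); p=robot.camera('top'); save(p,'t5.png')
for n in('top','scene'):
  p=robot.camera(n)
  for q in ('push_block','nose','board_front','board_rear','tin'):
    for d in robot.place_of(p,q)[:1]:
        a=np.array(d['at']); print(n,q,np.round(a,4),round(d['score'],2),'box',np.round(box(a),4))
```

```text
t 12.38 pos [0.6078 0.368  0.1706] box [-0.4595 -0.0061] yhead -6.98 F [-1.2 -0.3 -1.1] w 0.0257 gf 40.0
top push_block [0.5757 0.1053 0.0173] 0.23 box [-0.1948 -0.0072]
top nose [0.584  0.2066 0.146 ] 0.84 box [-0.2964 -0.0108]
top board_front [0.5679 0.0272 0.0167] 0.66 box [-0.1163 -0.0058]
top board_rear [0.583  0.1861 0.0172] 0.63 box [-0.2759 -0.0094]
top tin [ 0.7009  0.3855 -0.0021] 0.73 box [-0.4877  0.0843]
scene nose [0.5833 0.2051 0.1475] 0.85 box [-0.2948 -0.0113]
scene board_rear [0.5846 0.1858 0.02  ] 0.96 box [-0.2758 -0.0078]
scene tin [ 0.7045  0.3847 -0.0021] 0.97 box [-0.4874  0.088 ]
```

Emit:
{"op": "servo_tool", "data": {
  "rows": [1,0,0,0.025,-0.7,1,0,0,0.03,0,1,0,0,0.03,0,1,0,0,0.02,0,1,0,0,0.01,0]
}}

```text
time: 13.45
position: [0.6042, 0.3682, 0.0533]
tool_rot: [0.744, 0.668, -0.003, -0.001]
ft_force: [-0.7, 0.1, -1.6]
grip_width: 0.0259
grip_force: 40.0
```

Emit:
{"op": "servo_tool", "data": {
  "rows": [1,0,0,0.006,0,1,0,0,0,0,1,0,0,0,0]
}}

```text
time: 13.7
position: [0.6074, 0.3696, 0.052]
tool_rot: [0.744, 0.668, 0.001, 0.0]
ft_force: [0.7, 0.5, -2.1]
grip_width: 0.026
grip_force: 40.0
```

Run:
```python
from h import *
o,M=where(); p=robot.camera('scene'); save(p,'s6.png')
c=p['pixels'][120:290,280:480]; cv2.imwrite('pics/s6c.png',cv2.resize(c,None,fx=4,fy=3.5,interpolation=cv2.INTER_CUBIC)[...,::-1])
for q in ('nose','board_front','board_rear','tin'):
    for d in robot.place_of(p,q)[:1]:
        a=np.array(d['at']); print(q,np.round(a,4),round(d['score'],2),'box',np.round(box(a),4))
```

```text
t 13.7 pos [0.6074 0.3696 0.052 ] box [-0.461  -0.0067] yhead -6.15 F [ 0.7  0.5 -2.1] w 0.026 gf 40.0
nose [0.5894 0.2051 0.0264] 0.93 box [-0.2955 -0.0053]
board_front [0.5674 0.0279 0.0186] 0.83 box [-0.117  -0.0064]
board_rear [0.5871 0.1849 0.0182] 0.68 box [-0.2752 -0.0052]
tin [ 0.4459 -0.5899 -0.0032] 0.74 box [ 0.5108 -0.0546]
```

View pics/s6c.png

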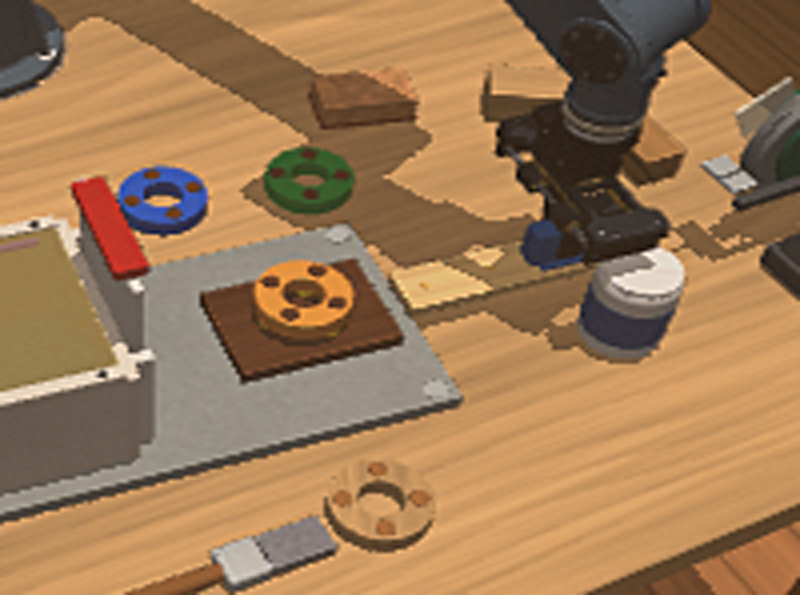

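The block lies level behind the board and clear of the tin. I'm starting a slow push.

Emit:
{"op": "servo_tool", "data": {
  "rows": [1,-0.003,0,0.001,0.6,1,-0.004,0,0,0,1,-0.004,0,0,0,1,-0.003,0,0,0,1,-0.002,0,0,0]
}}

```text
time: 14.37
position: [0.6045, 0.3525, 0.0499]
tool_rot: [0.748, 0.664, -0.0, -0.0]
ft_force: [0.2, 1.0, -1.9]
grip_width: 0.026
grip_force: 40.0
```

Emit:
{"op": "servo_tool", "data": {
  "rows": [1,-0.002,0,0,0,1,-0.002,0,0,0,1,-0.002,0,0,0,1,-0.002,0,0,0,1,-0.002,0,0,0]
}}

```text
time: 14.78
position: [0.6039, 0.3442, 0.0503]
tool_rot: [0.747, 0.664, 0.001, -0.0]
ft_force: [0.2, 3.6, -1.1]
grip_width: 0.0254
grip_force: 40.0
```

Emit:
{"op": "servo_tool", "data": {
  "rows": [1,-0.003,0,0,0,1,-0.003,0.0002,0,0,1,-0.004,0.0002,0,0,1,-0.004,0.0002,0,0,1,-0.004,0.0002,0,0]
}}

```text
time: 15.2
position: [0.602, 0.325, 0.0499]
tool_rot: [0.748, 0.664, -0.0, -0.0]
ft_force: [0.3, 2.7, -1.4]
grip_width: 0.0254
grip_force: 40.0
```

Emit:
{"op": "servo_tool", "data": {
  "rows": [1,-0.005,0.0003,0,0,1,-0.005,0.0003,0,0,1,-0.005,0.0003,0,0,1,-0.005,0.0003,0,0,1,-0.005,0.0003,0,0]
}}

```text
time: 15.62
position: [0.6006, 0.2998, 0.05]
tool_rot: [0.748, 0.664, -0.0, -0.0]
ft_force: [0.1, 4.4, -1.3]
grip_width: 0.0261
grip_force: 40.0
```

```bash
cat > look.py <<'E'
from h import *
import sys
o,M=where()
for n in sys.argv[1:]:
  p=robot.camera(n)
  for q in ('nose','board_front','board_rear','ring'):
    for d in robot.place_of(p,q)[:2]:
        a=np.array(d['at']); b=box(a)
        if d['score']>.3 and abs(b[1])<.04: print(n,q,np.round(a[2],4),round(d['score'],2),'box',np.round(b,4))
E
python3 look.py top scene
```

```text
t 15.62 pos [0.6006 0.2998 0.05  ] box [-0.3908 -0.0053] yhead -6.76 F [ 0.1  4.4 -1.3] w 0.0261 gf 40.0
top nose 0.029 0.57 box [-0.2273 -0.0067]
top board_front 0.0182 0.92 box [-0.0648 -0.005 ]
top board_rear 0.0187 0.96 box [-0.2224 -0.0056]
top ring 0.0182 0.73 box [-0.2241 -0.0025]
top ring 0.0448 0.61 box [-0.1436 -0.0113]
scene nose 0.0252 0.92 box [-0.2246 -0.0053]
scene board_front 0.0206 0.72 box [-0.0624 -0.0067]
scene board_rear 0.0166 0.74 box [-0.2275 -0.0042]
scene board_rear 0.2496 0.65 box [-0.0095 -0.    ]
scene ring 0.0449 0.74 box [-0.1479 -0.0087]
```

Emit:
{"op": "servo_tool", "data": {
  "rows": [1,-0.005,0.0005,0,0,1,-0.005,0.0005,0,0,1,-0.005,0.0005,0,0,1,-0.005,0.0005,0,0,1,-0.005,0.0005,0,0]
}}

```text
time: 16.53
position: [0.6003, 0.2749, 0.0501]
tool_rot: [0.748, 0.664, 0.0, -0.0]
ft_force: [0.4, 3.3, -1.8]
grip_width: 0.0258
grip_force: 40.0
```

Emit:
{"op": "servo_tool", "data": {
  "rows": [1,-0.005,0.0005,0,0,1,-0.005,0.0005,0,0,1,-0.004,0.0005,0,0,1,-0.003,0.0004,0,0,1,-0.002,0.0003,0,0]
}}

```text
time: 16.95
position: [0.6001, 0.2556, 0.0499]
tool_rot: [0.748, 0.664, -0.0, -0.0]
ft_force: [0.3, 2.9, -1.7]
grip_width: 0.0255
grip_force: 40.0
```

```bash
python3 look.py top scene wrist
python3 - <<'E'
from h import *
o=robot.get_obs(); p=robot.camera('wrist'); save(p,'w7.png'); t=robot.camera('top'); save(t,'t7.png')
c=t['pixels'][150:225,260:380]
a=cv2.resize(c,(640,400),interpolation=cv2.INTER_CUBIC)
cv2.imwrite('pics/m7.png',cv2.resize(np.vstack([p['pixels'],a]),(480,600))[...,::-1])
E
```

```text
t 16.95 pos [0.6001 0.2556 0.0499] box [-0.3469 -0.0006] yhead -6.78 F [ 0.3  2.9 -1.7] w 0.0255 gf 40.0
top nose 0.0285 0.65 box [-0.1842 -0.0002]
top board_front 0.0169 0.7 box [-0.0223 -0.0014]
top board_front -0.0028 0.41 box [-0.0024 -0.0001]
top board_rear 0.0221 0.79 box [-0.1803 -0.0016]
scene nose 0.0287 0.85 box [-0.1812  0.0014]
scene board_front 0.0189 0.89 box [-0.0205 -0.003 ]
scene board_rear 0.0214 0.73 box [-0.3474  0.001 ]
scene board_rear 0.0179 0.6 box [-0.1829 -0.0019]
```

View pics/m7.png

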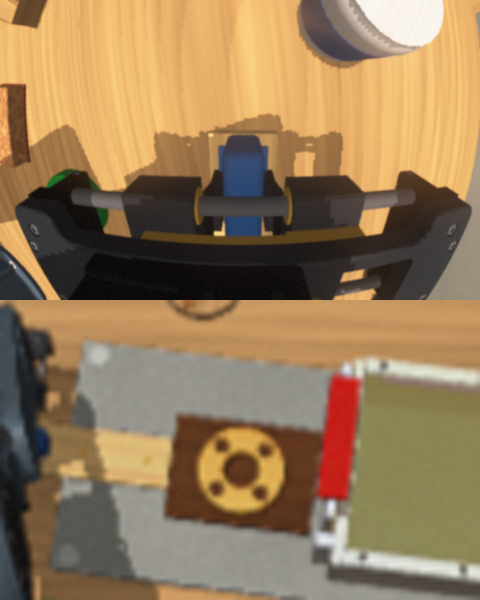

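Emit:
{"op": "servo_tool", "data": {
  "rows": [1,-0.003,0.0003,0,0,1,-0.004,0.0004,0,0,1,-0.005,0.0004,0,0,1,-0.005,0.0003,0,0,1,-0.005,0,0,0]
}}

```text
time: 18.22
position: [0.5991, 0.2338, 0.0501]
tool_rot: [0.748, 0.664, 0.0, 0.0]
ft_force: [0.4, 3.5, -1.3]
grip_width: 0.0255
grip_force: 40.0
```

Emit:
{"op": "servo_tool", "data": {
  "rows": [1,-0.005,0,0,0,1,-0.005,0,0,0,1,-0.005,0,0,0,1,-0.005,0,0,0,1,-0.005,0,0,0]
}}

```text
time: 18.63
position: [0.596, 0.2088, 0.05]
tool_rot: [0.748, 0.664, 0.0, 0.0]
ft_force: [-0.5, 3.5, -0.5]
grip_width: 0.0256
grip_force: 40.0
```

Emit:
{"op": "servo_tool", "data": {
  "rows": [1,-0.005,0,0,0,1,-0.005,0,0,0,1,-0.005,0,0,0,1,-0.005,0,0,0,1,-0.005,0,0,0]
}}

```text
time: 19.05
position: [0.593, 0.184, 0.05]
tool_rot: [0.747, 0.664, -0.0, -0.0]
ft_force: [0.2, 4.5, -0.6]
grip_width: 0.0257
grip_force: 40.0
```

```bash
python3 look.py top scene
```

```text
t 19.05 pos [0.593 0.184 0.05 ] box [-0.275   0.0008] yhead -6.74 F [ 0.2  4.5 -0.6] w 0.0257 gf 40.0
top nose 0.0279 0.78 box [-0.1133  0.0015]
top board_rear 0.0161 0.76 box [-0.11   -0.0022]
top ring 0.0432 0.7 box [-0.0312 -0.0067]
scene nose 0.0242 0.77 box [-0.1096  0.0015]
scene board_rear 0.0179 0.54 box [-0.11    0.0008]
scene ring 0.0396 0.53 box [-0.0318 -0.0069]
```

Emit:
{"op": "servo_tool", "data": {
  "rows": [1,-0.005,0,0,0,1,-0.005,0,0,0,1,-0.005,0,0,0,1,-0.005,0,0,0,1,-0.005,0,0,0]
}}

```text
time: 19.97
position: [0.5902, 0.1593, 0.0501]
tool_rot: [0.748, 0.664, 0.0, -0.0]
ft_force: [0.7, 3.0, -1.5]
grip_width: 0.0253
grip_force: 40.0
```

Emit:
{"op": "servo_tool", "data": {
  "rows": [1,-0.005,0,0,0,1,-0.005,0,0,0,1,-0.005,0,0,0,1,-0.005,0,0,0,1,-0.005,0,0,0]
}}

```text
time: 20.38
position: [0.5871, 0.1343, 0.0499]
tool_rot: [0.748, 0.664, -0.0, -0.0]
ft_force: [0.2, 2.2, -1.4]
grip_width: 0.0252
grip_force: 40.0
```

Emit:
{"op": "servo_tool", "data": {
  "rows": [1,-0.005,0,0,0,1,-0.005,0,0,0,1,-0.005,0,0,0,1,-0.005,0,0,0,1,-0.005,0,0,0]
}}

```text
time: 20.8
position: [0.5842, 0.1095, 0.0499]
tool_rot: [0.747, 0.664, -0.0, -0.0]
ft_force: [0.2, 2.9, -1.3]
grip_width: 0.026
grip_force: 40.0
```

Emit:
{"op": "servo_tool", "data": {
  "rows": [1,-0.005,0,0,0,1,-0.005,0,0,0,1,-0.005,0,0,0,1,-0.005,0,0,0,1,-0.005,0,0,0]
}}

```text
time: 21.22
position: [0.5812, 0.0847, 0.0499]
tool_rot: [0.747, 0.664, -0.0, -0.0]
ft_force: [0.4, 3.8, -0.6]
grip_width: 0.0258
grip_force: 40.0
```

Emit:
{"op": "servo_tool", "data": {
  "rows": [1,-0.005,0,0,0,1,-0.005,0,0,0,1,-0.004,0,0,0,1,-0.003,0,0,0,1,-0.002,0,0,0]
}}

```text
time: 21.63
position: [0.579, 0.0658, 0.0499]
tool_rot: [0.748, 0.664, -0.0, -0.0]
ft_force: [0.5, 3.1, -1.8]
grip_width: 0.0258
grip_force: 40.0
```

```bash
python3 look.py top
python3 - <<'E'
from h import *
p=robot.camera('top'); save(p,'t8.png'); c=p['pixels'][160:240,290:430]
cv2.imwrite('pics/t8c.png',cv2.resize(c,None,fx=5.5,fy=5.5,interpolation=cv2.INTER_CUBIC)[...,::-1])
E
```

```text
t 21.63 pos [0.579  0.0658 0.0499] box [-0.156   0.0007] yhead -6.77 F [ 0.5  3.1 -1.8] w 0.0258 gf 40.0
top nose 0.0243 0.62 box [ 0.0087 -0.0019]
top board_front 0.0232 0.32 box [-0.1543  0.0004]
top board_front 0.2466 0.31 box [-0.0042  0.001 ]
```

View pics/t8c.png

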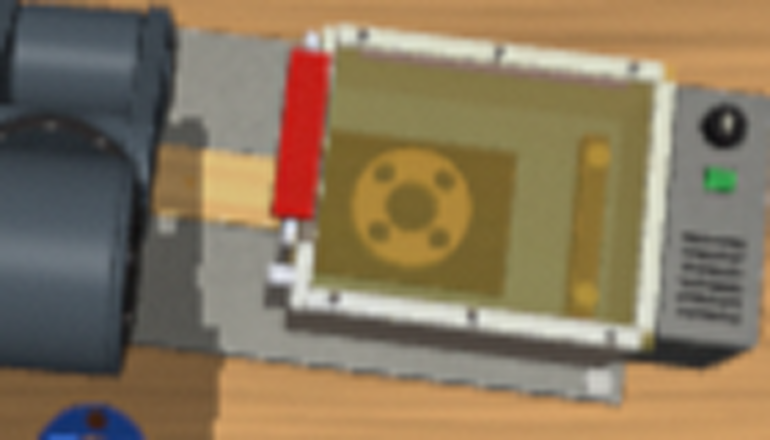

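Emit:
{"op": "servo_tool", "data": {
  "rows": [1,-0.003,0,0,0,1,-0.004,0,0,0,1,-0.004,0,0,0,1,-0.003,0,0,0,1,-0.002,0,0,0]
}}

```text
time: 22.35
position: [0.5772, 0.0501, 0.05]
tool_rot: [0.748, 0.664, 0.0, -0.0]
ft_force: [1.8, 4.7, -0.6]
grip_width: 0.0257
grip_force: 40.0
```

Emit:
{"op": "servo_tool", "data": {
  "rows": [1,-0.0015,0,0,0,1,-0.0015,0,0,0,1,-0.0015,0,0,0,1,-0.0015,0,0,0,1,-0.0015,0,0,0]
}}

```text
time: 22.77
position: [0.5763, 0.0429, 0.05]
tool_rot: [0.747, 0.664, 0.0, -0.0]
ft_force: [0.1, 3.7, -1.6]
grip_width: 0.0259
grip_force: 40.0
```

Emit:
{"op": "servo_tool", "data": {
  "rows": [1,-0.0015,0,0,0,1,-0.0015,0,0,0,1,-0.0015,0,0,0,1,-0.0015,0,0,0,1,-0.0015,0,0,0]
}}

```text
time: 23.18
position: [0.5754, 0.0354, 0.05]
tool_rot: [0.747, 0.664, -0.0, -0.0]
ft_force: [0.8, 2.9, -1.1]
grip_width: 0.0256
grip_force: 40.0
```

Emit:
{"op": "servo_tool", "data": {
  "rows": [1,-0.0015,0,0,0,1,-0.0015,0,0,0,1,-0.0015,0,0,0,1,-0.0015,0,0,0,1,-0.0015,0,0,0]
}}

```text
time: 23.6
position: [0.5745, 0.0279, 0.0499]
tool_rot: [0.748, 0.664, -0.0, -0.0]
ft_force: [0.4, 3.2, -1.5]
grip_width: 0.0254
grip_force: 40.0
```

Emit:
{"op": "servo_tool", "data": {
  "rows": [1,-0.0015,0,0,0,1,-0.0015,0,0,0,1,-0.0015,0,0,0,1,-0.001,0,0,0]
}}

```text
time: 23.93
position: [0.5739, 0.0224, 0.0499]
tool_rot: [0.748, 0.664, -0.0, -0.0]
ft_force: [0.1, 3.1, -0.9]
grip_width: 0.0259
grip_force: 40.0
```

Emit:
{"op": "servo_tool", "data": {
  "rows": [1,-0.001,0,0,0,1,-0.001,0,0,0,1,-0.001,0,0,0,1,-0.001,0,0,0]
}}

```text
time: 24.27
position: [0.5734, 0.0186, 0.0499]
tool_rot: [0.747, 0.664, -0.0, -0.0]
ft_force: [0.5, 3.2, -0.4]
grip_width: 0.0258
grip_force: 40.0
```

Emit:
{"op": "servo_tool", "data": {
  "rows": [1,-0.001,0,0,0,1,-0.001,0,0,0,1,-0.001,0,0,0,1,-0.001,0,0,0]
}}

```text
time: 24.6
position: [0.5732, 0.0166, 0.0502]
tool_rot: [0.748, 0.664, 0.001, -0.001]
ft_force: [1.3, 13.3, 1.9]
grip_width: 0.0256
grip_force: 40.0
```

Emit:
{"op": "servo_tool", "data": {
  "rows": [1,0,0,0,0,1,0,0,0,0,1,0,0,0,0]
}}

```text
time: 24.85
position: [0.5732, 0.0166, 0.0502]
tool_rot: [0.748, 0.664, 0.001, -0.001]
ft_force: [1.3, 9.2, 0.4]
grip_width: 0.0259
grip_force: 40.0
```

```bash
python3 look.py top
python3 - <<'E'
from h import *
p=robot.camera('top'); c=p['pixels'][160:240,290:430]
cv2.imwrite('pics/t9c.png',cv2.resize(c,None,fx=5.5,fy=5.5,interpolation=cv2.INTER_CUBIC)[...,::-1])
E
```

```text
t 24.85 pos [0.5732 0.0166 0.0502] box [-0.1064  0.0007] yhead -6.79 F [1.3 9.2 0.4] w 0.0259 gf 40.0
```

View pics/t9c.png

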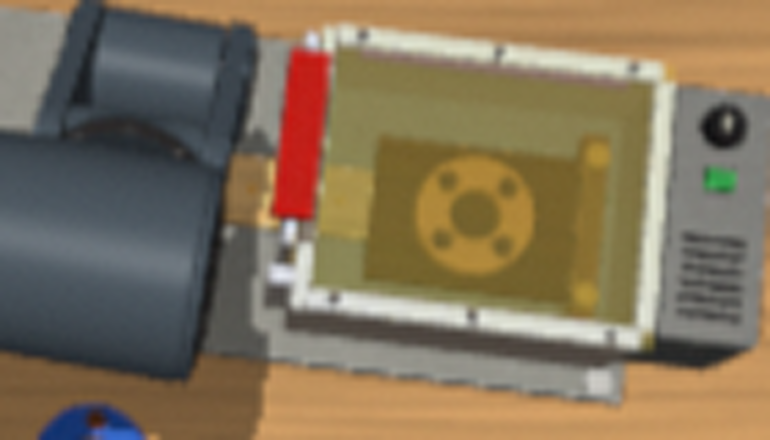

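The board is home and pressed with about 9 N. Next: withdraw the block, lay it flat on the table and release it.

Emit:
{"op": "servo_tool", "data": {
  "rows": [1,0.004,0,0,0,1,0.015,0,0,0,1,0.025,0,0,0,1,0.025,0,0,0,1,0.025,0,0,0]
}}

```text
time: 25.57
position: [0.5842, 0.1076, 0.0498]
tool_rot: [0.748, 0.664, -0.001, 0.001]
ft_force: [0.1, -0.2, -0.4]
grip_width: 0.0256
grip_force: 40.0
```

Emit:
{"op": "servo_tool", "data": {
  "rows": [1,0.012,0,0,0,1,0.004,0,0,0,1,0,0,0.002,0,1,0,0,0.0015,0,1,0,0,0.0005,0]
}}

```text
time: 25.98
position: [0.5858, 0.1228, 0.046]
tool_rot: [0.748, 0.664, -0.0, -0.0]
ft_force: [-0.9, 0.9, 4.2]
grip_width: 0.0257
grip_force: 40.0
```

Emit:
{"op": "servo_tool", "data": {
  "rows": [1,0,0,0,0,0.3,0,0,0,0,0,0,0,0,0,0,0,0,0,0,0,0,0,0,0]
}}

```text
time: 26.4
position: [0.5861, 0.1235, 0.046]
tool_rot: [0.748, 0.664, 0.0, 0.0]
ft_force: [-0.2, 0.2, -0.4]
grip_width: 0.0409
grip_force: 0.0
```

Emit:
{"op": "servo_tool", "data": {
  "rows": [-0.2,0,0,0,0,-0.2,0,0,0,0,-0.2,0,0,0,0]
}}

```text
time: 26.65
position: [0.5859, 0.1239, 0.046]
tool_rot: [0.747, 0.664, -0.0, 0.0]
ft_force: [0.5, -0.4, 0.2]
grip_width: 0.0506
grip_force: 0.0
```

Emit:
{"op": "servo_tool", "data": {
  "rows": [-0.2,0,0,-0.03,0,-0.2,0,0,-0.04,0,-0.2,0,0,-0.041,0,1,0,0,-0.041,0,1,0,0,-0.041,0]
}}

```text
time: 27.07
position: [0.5854, 0.1239, 0.2407]
tool_rot: [0.747, 0.664, -0.0, -0.0]
ft_force: [0.3, -0.5, -1.2]
grip_width: 0.0451
grip_force: 0.0
```

Emit:
{"op": "servo_tool", "data": {
  "rows": [1,0,0,-0.041,0,1,-0.01,0,-0.015,0,1,-0.039,0,0,0,1,-0.039,0,0,0,1,-0.039,0,0,0]
}}

```text
time: 27.48
position: [0.5707, -0.0029, 0.2958]
tool_rot: [0.747, 0.665, 0.0, 0.001]
ft_force: [1.3, -0.4, -0.6]
grip_width: 0.0135
grip_force: 0.0
```

Emit:
{"op": "servo_tool", "data": {
  "rows": [1,-0.039,0,0,0,1,-0.039,0,0,0,1,0,0,0,0,1,0,0,0,0]
}}

```text
time: 27.82
position: [0.5615, -0.0817, 0.2948]
tool_rot: [0.749, 0.663, 0.0, -0.0]
ft_force: [-0.1, 0.6, 0.5]
grip_width: 0.0001
grip_force: 0.0
```

Run:
```python
from h import *
o,M=where()
for n in ('top','scene','wrist'):
  p=robot.camera(n)
  for q in ('shutter_top','push_block','nose'):
    for d in robot.place_of(p,q)[:1]:
        a=np.array(d['at']); print(n,q,np.round(a,4),round(d['score'],2),'box',np.round(box(a),4))
```

```text
t 27.82 pos [ 0.5615 -0.0817  0.2948] box [-0.0075  0.0006] yhead -6.99 F [-0.1  0.6  0.5] w 0.0001 gf 0.0
top shutter_top [0.5768 0.0568 0.0198] 0.39 box [-0.1468 -0.0004]
top push_block [0.5853 0.1245 0.0196] 0.83 box [-2.15e-01  1.00e-04]
top nose [ 0.2794 -0.3514  0.0013] 0.28 box [ 0.2935 -0.2479]
scene shutter_top [ 0.5605 -0.0811  0.2491] 0.74 box [-0.0079 -0.0004]
scene push_block [0.5905 0.1231 0.0152] 0.9 box [-0.2142  0.0054]
scene nose [ 0.5648 -0.0417  0.0215] 0.78 box [-0.0475 -0.0008]
wrist shutter_top [ 0.5594 -0.0794  0.2502] 0.64 box [-0.0095 -0.0017]
wrist push_block [0.5853 0.1263 0.0187] 0.6 box [-2.168e-01 -1.000e-04]
wrist nose [ 0.5665 -0.0383  0.0248] 0.59 box [-0.0511  0.0005]
```

Emit:
{"op": "servo_tool", "data": {
  "rows": [1,0.001,0,0.02,0,1,0,0,0.015,0,1,0,0,0.005,0,1,0,0,0.005,0,1,0,0,0.006,0]
}}

```text
time: 28.83
position: [0.5617, -0.0786, 0.2443]
tool_rot: [0.747, 0.664, -0.0, -0.0]
ft_force: [-3.1, 0.6, 3.7]
grip_width: 0.0005
grip_force: 1.8
```

Emit:
{"op": "servo_tool", "data": {
  "rows": [1,0,0,0.007,0,1,0,0,0.007,0,1,0,0,0.007,0,1,0,0,0.007,0,1,0,0,0.007,0]
}}

```text
time: 29.25
position: [0.5618, -0.0786, 0.2084]
tool_rot: [0.747, 0.664, 0.0, -0.0]
ft_force: [-3.1, 0.4, 4.2]
grip_width: 0.0006
grip_force: 1.9
```

Emit:
{"op": "servo_tool", "data": {
  "rows": [1,0,0,0.007,0,1,0,0,0.007,0,1,0,0,0.007,0,1,0,0,0.005,0,1,0,0,0.004,0]
}}

```text
time: 29.67
position: [0.5618, -0.0786, 0.1781]
tool_rot: [0.748, 0.664, -0.0, -0.0]
ft_force: [-2.0, 0.5, 2.5]
grip_width: 0.0002
grip_force: 1.7
```

Emit:
{"op": "servo_tool", "data": {
  "rows": [1,0,0,0.003,0,1,0,0,0.002,0,1,0,0,0.002,0,1,0,0,0.001,0]
}}

```text
time: 30.0
position: [0.5619, -0.0786, 0.1708]
tool_rot: [0.747, 0.664, -0.0, -0.0]
ft_force: [-2.8, 1.0, 2.4]
grip_width: 0.0004
grip_force: 1.6
```

Emit:
{"op": "servo_tool", "data": {
  "rows": [1,0,0,0.0015,0,1,0,0,0.001,0,1,0,0,0.001,0,1,0,0,0.001,0,1,0,0,0.0005,0]
}}

```text
time: 30.42
position: [0.5621, -0.0787, 0.1673]
tool_rot: [0.747, 0.664, 0.0, 0.0]
ft_force: [-4.8, 1.7, 14.6]
grip_width: 0.0005
grip_force: 7.0
```

Emit:
{"op": "servo_tool", "data": {
  "rows": [1,0,0,0,0,1,0,0,0,0,1,0,0,0,0,1,0,0,0,0]
}}

```text
time: 30.75
position: [0.5621, -0.0787, 0.1674]
tool_rot: [0.747, 0.664, 0.0, 0.0]
ft_force: [-3.4, 2.2, 10.6]
grip_width: 0.0005
grip_force: 5.2
```

Emit:
{"op": "servo_tool", "data": {
  "rows": [1,0,0,-0.005,0,1,0,0,-0.03,0,1,0,0,-0.04,0,1,0.03,0,-0.02,0,1,0.039,0,0,0]
}}

```text
time: 31.17
position: [0.5752, -0.0132, 0.2668]
tool_rot: [0.749, 0.662, 0.004, 0.007]
ft_force: [1.2, 1.5, -0.2]
grip_width: 0.0001
grip_force: 0.0
```

Emit:
{"op": "servo_tool", "data": {
  "rows": [1,0.04,0,0,0,1,0.04,0,0,0,1,0.04,0,0,0,1,0,0,0,0,1,0,0,0,0]
}}

```text
time: 31.58
position: [0.5849, 0.111, 0.2608]
tool_rot: [0.746, 0.666, 0.001, 0.001]
ft_force: [-1.0, -1.1, -0.2]
grip_width: 0.0006
grip_force: 0.0
```

Run:
```python
from h import *
o,M=where()
for n in ('top','scene'):
  p=robot.camera(n)
  for q in ('shutter_top','push_block','nose','ring','stop'):
    for d in robot.place_of(p,q)[:1]:
        a=np.array(d['at']); print(n,q,np.round(a,4),round(d['score'],2),'box',np.round(box(a),4))
a=robot.camera('top')['pixels'][160:240,270:430]; b=p['pixels'][140:300,200:440]
cv2.imwrite('pics/f.png',np.vstack([cv2.resize(a,(600,300),interpolation=2),cv2.resize(b,(450,300),interpolation=2)[:,:].copy() if 0 else cv2.resize(b,(600,300),interpolation=2)])[...,::-1])
```

```text
t 31.58 pos [0.5849 0.111  0.2608] box [-0.2015  0.0012] yhead -6.5 F [-1.  -1.1 -0.2] w 0.0006 gf 0.0
top shutter_top [ 0.5664 -0.0833  0.1644] 0.49 box [-0.0064  0.0057]
top push_block [0.5872 0.1203 0.0205] 0.91 box [-0.211   0.0025]
top nose [ 0.6995  0.3827 -0.001 ] 0.59 box [-0.4848  0.0833]
top ring [0.3501 0.0728 0.0034] 0.69 box [-0.1361 -0.2274]
scene shutter_top [ 0.5617 -0.0812  0.1649] 0.56 box [-0.0079  0.0008]
scene push_block [0.5858 0.1196 0.0196] 0.84 box [-0.2102  0.0012]
scene nose [ 0.5648 -0.0424  0.0186] 0.69 box [-0.0468 -0.0007]
scene ring [0.3832 0.2228 0.0018] 0.61 box [-0.2889 -0.2121]
scene stop [0.5771 0.0588 0.0182] 0.17 box [-0.1488 -0.0003]
```

View pics/f.png

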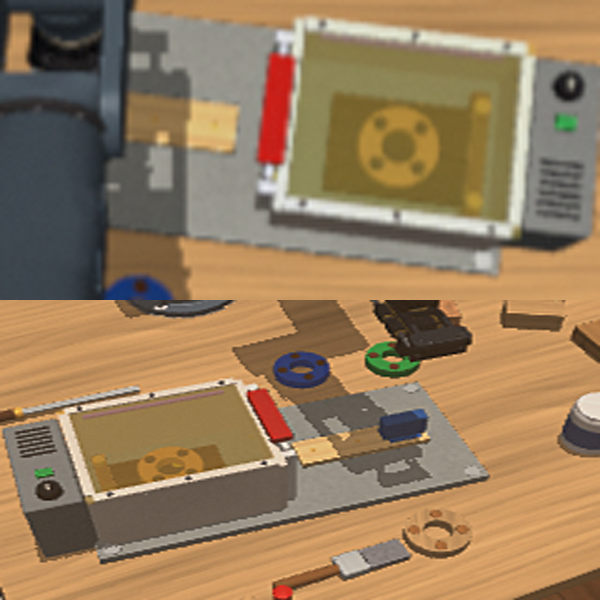

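The pictures show the shutter down, the board against the stop with its ring standing, the block flat on the table, and the arm clear. I'm handing in.

```bash
python3 -c "
from rig import robot
print(robot.hand_in())"
```

```text
the job is handed in; nothing more can be done
None
```

The job is handed in, with no verdict returned: the last pictures and readings show the board square against the stop with the ring standing on it, the shutter pressed fully down, the push block flat on the feed table and the arm clear, at about 32 s of the 72 s allowed.

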